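Pack up the tool chest

ROBOT

A 6-joint arm with a two-finger parallel gripper is mounted at the origin on a cart in front of the work surface, level with it; the furniture and walls round the work are solid. World frame = base frame: x ahead of the robot, y to its left, z up, the work surface at z = 0. Lengths are in m, angles in rad, forces in N, time in s.
With the tool pointing down it reaches from about 0.35 to 0.975 m from the base axis. Payload 4.9 kg.
Tool frame: the origin (TCP) lies at the very end of the fingers, on their centre line; the grasp point (between the pads) lies 19 mm behind it; z points along the fingers, y is the line along which they close (so a half turn about z gives the same grasp; the last joint's range is limited). The gripper opens to 85 mm and grips with 20 to 120 N. Pads are 22 mm wide; open, the fingers measure 114 mm over their backs; the gripper's body (76 mm by 85 mm) begins 54 mm behind the grasp point. The pads swing forward as they close: fully open they stand 13 mm farther back than shut.
Start: joints at [1.217, 0.053, 1.613, -0, 1.476, -0.119], TCP at [0.145, 0.608, 0.231] pointing down, gripper open.
Joint ranges: [-3.01, 3.01], [-1.01, 2.22], [0.06, 2.58], [-1.02, 4.17], [0.09, 2.62], [-3.14, 3.14]. Speed limits (rad/s): [2.57, 2.57, 3.14, 3.14, 3.14, 3.14].

INTERFACE

Orientations are given as a unit quaternion [w, x, y, z].
In Python, from plant import manip gives the robot as it stands.
- The arm moves only by the tool send_rows, never from a script. Its argument "increments" is a list of rows, each an object of numbers: "claw": the closure, from -1 (fully open) to 1 (shut); "dx", "dy", "dz": the shift along the tool's x, y, z in units of 0.5 m (1.0 is 0.5 m); "yaw": the turn about the tool's z in units of 1.5 rad (1.0 is 1.5 rad). A call has 1 to 20 rows; each row is the pose to reach, as a shift and turn from the pose commanded when the call began, along the tool's axes at that moment; what a row does not reach only later rows make up. A row lasts 1/8 s, in which the tool goes at most 62.5 mm and 10.7 degrees, less where a joint would pass 70% of its speed; a pose out of reach is approached as far as the arm can. A call with a number of a shift or a turn outside -1 to 1 is refused whole. A call with a gripper value outside its range is refused whole. The fingers move at their own pace and stop on an object; the grip force is fixed at half the most. Time passes only in rows, so rows that repeat a pose let the fingers close. It gives the time, the measured TCP pose, the force, the opening and the grip force at its end, in the units of the state.
- manip.state(): the state, without advancing time (a new reading comes with each control period).
- manip.grab_frame(name): name is "scene" or "top" or "wrist"; returns the picture (420x560x3 uint8, red, green, blue); there is no depth.
- manip.camera_params(name): a dict with "camera_matrix" (3x3 intrinsics, pixels), "k1" (the pictures are not rectified: a ray, as slopes to the right and down, at radius r is drawn at 1 + k1 r^2 times it, then the intrinsics apply), "extrinsics" (4x4, takes a point from world to camera coordinates); the wrist camera has in their place "tool_from_camera" (4x4, takes a point from camera to tool coordinates, whose origin is the TCP and whose axes are the flange's). Camera axes: x right, y down, z forward; pixel columns grow to the right and rows downward; lengths in m; the calibration is good to about 2 mm. A picture is of the moment at which its call begins: read the wrist's pose just before it. camera_params takes no time and is no camera call.
- manip.job_done(): hands the job in; it is judged then, once.
The state is a dict: "time": time; "joint_pos": joint angles; "joint_vel": joint speeds; "joint_efforts": joint torques, N m; "tool_pos": TCP position; "tool_rot": TCP orientation; "contact_force": force on the tool from outside, world axes, zero at the start; "ft_torque": the same for the moment, N m; "gripper_width": opening from 0.0 (shut) to 1.0 (fully open); "grasp_force": force on a finger pad.
Only numpy, scipy, OpenCV 4.12 (cv2) and the standard library are available. Lean on these libraries where they do the work, as an engineer would, in place of code of your own. Each camera call takes 0.05 s, during which the arm holds its last target. There are 200 camera calls.

TASK

Pack up the tool chest so that it can be carried: the white cut-down carton left in its open drawer is too tall to go in, so stand it upright in the red bin, and lay the yellow screwdriver down flat in the front bay of the drawer. Then push the drawer fully home, past its sprung catch so that it stays seated, and only after that close the lid completely, which locks the drawer. Do not slam the drawer or the lid, and do not knock the glue tube about.

Things in the scene. Friction and masses are not known exactly. Their poses are not given: they have to be found in the camera images.
- chest: dark grey steel tool chest fixed to the table, 185 mm deep (x), 300 wide (y), rim at 150 mm. Origin: centre of underside; +x to its back, z up. Drawer comes out towards -x. Above it, 74 to 150 mm high, the tray's front wall (x = -92 mm) stops a gripper that points straight down before the drawer is home. A brass pin at the front right holds the lid up 0.05 rad if the drawer is not home.
- drawer (a joint): how far the drawer is out, in m: 0 = fully home and seated at its catch, about 0.122 to 0.142 at the start, 0.155 at most. A sprung roller catch resists with about 7 N from 14 mm out to 6 mm out; nearer than about 4 mm it draws the drawer home by itself.
- drawer_face (a point): centre of the red drawer front's outer face, 36 mm above the table; the front is 290 mm wide and spans 11 to 71 mm height, with an aluminium edge pull along its top (63 to 70 mm height, 9 mm proud). Moves with the drawer; 102.5 mm in front of the chest's middle when home. Axes as the chest's.
- drawer_bay (a point): centre of the floor of the drawer's front bay, 15 mm above the table; moves with the drawer, axes as the chest's. The bay is 103 mm long in x (drawer front to divider), 257 mm wide in y; side walls rise 40 mm, divider 32, drawer front 55 above this floor. Under the chest 58 mm are free above it. The rear bay holds a small spanner.
- lid (a joint): angle of the lid in rad: 0 = shut, about 0.85 to 1.05 (half open) at the start. Hinged on the chest's upper rear edge; friction stays hold it where it is left; 3 to 6 N at its front edge moves it.
- lid_edge (a point): point on the lid's upper (outer) surface, 20 mm behind its front edge, middle of its width; 165 mm from the hinge axis. The lid is a flat dark grey pan 188 mm by 306 mm with a black carrying handle, 110 mm wide and 35 mm high, in its middle.
- lid_hinge (a point): middle of the lid's hinge axis (parallel to the chest's y), 92.5 mm behind the chest's middle and 150 mm above the table.
- carton: white plastic carton, a jug with its top cut off, open above, standing upright in the drawer's front bay; 62 mm (x) by 90 mm (y) outside, a little less at its foot, 150 mm tall, walls about 9 mm, 0.1 kg. Origin: centre of its underside. Can be gripped across its 62 mm or by one wall.
- red_bin: open red plastic bin, fixed to the table, 131 mm (x) by 171 mm (y) at the rim, 85 mm high, floor about 9 mm thick; clear inside about 100 by 140 mm. Origin: centre of its underside.
- driver: screwdriver lying flat, 180 mm long along its y: thick yellow handle (27 mm across) from y = -10 to +90 mm, thin steel shaft (7 mm) from y = -10 to -90 mm. Origin: underside of the lying tool, middle of its length; handle axis 13.5 mm above it. 0.09 kg.
- glue_tube: bystander: blue glue tube lying flat, 181 mm long along y, 51 mm wide, 34 mm high; origin centre of underside.
Not all that is in view belongs to the job. Leave any orange look-alike of the carton alone.

How it is judged:
By the outcome, as a careful person would: the job done as asked, in the order asked, and still so for the second after the job is handed in, with the robot touching nothing.
It also fails if it takes over 72 s, if anything falls off the work surface, if the arm or the gripper's body presses on something with over 40 N, if the wrist force passes 120 N, or if a joint passes its speed limit or range.

## Working session

There is one attempt and no reset: what is moved stays moved. The work goes in short steps, Python scripts to look and compute and a tool call to move; the robot and the scene stay as the last step left them, time stands still between calls to the robot, and variables do not carry over. Pictures are saved under pics/ and viewed, at most 10 in all, crops included, and the job is handed in when it is done.

Besides the shell and the picture viewer there is one more tool, called after "Request:" as name(argument=value, ...), one argument or row to a line, values as JSON. send_rows: Moves the arm, as the interface text tells. Shifts and turns lie within -1 to 1; 1 stands for 0.5 m of shift or 1.5 rad of turn. Its arguments: {"type":"object","properties":{"increments":{"type":"array","items":{"type":"object","properties":{"claw":{"type":"number"},"dx":{"type":"number"},"dy":{"type":"number"},"dz":{"type":"number"},"yaw":{"type":"number"}}}}},"required":["increments"]}

```bash
ls; mkdir -p pics; cat > h.py <<'E'
import numpy as np, cv2
from plant import manip
def params(n):
    p=manip.camera_params(n); return p
def ray(n,u,v,st=None):
    """world origin, dir of pixel ray"""
    p=params(n);K=np.array(p["camera_matrix"]);k=p["k1"]
    xd=np.array([(u-K[0,2])/K[0,0],(v-K[1,2])/K[1,1]]);x=xd.copy()
    for _ in range(30): x=xd/(1+k*(x@x))
    d=np.array([x[0],x[1],1.])
    if n=="wrist":
        w,a,b,c=st["tool_rot"]
        R=np.array([[1-2*(b*b+c*c),2*(a*b-w*c),2*(a*c+w*b)],[2*(a*b+w*c),1-2*(a*a+c*c),2*(b*c-w*a)],[2*(a*c-w*b),2*(b*c+w*a),1-2*(a*a+b*b)]])
        T=np.eye(4);T[:3,:3]=R;T[:3,3]=st["tool_pos"];T=T@np.array(p["tool_from_camera"])
    else: T=np.linalg.inv(np.array(p["extrinsics"]))
    return T[:3,3],T[:3,:3]@d
def onz(n,u,v,z,st=None):
    o,d=ray(n,u,v,st); return o+d*(z-o[2])/d[2]
def proj(n,P):
    p=params(n);K=np.array(p["camera_matrix"]);E=np.array(p["extrinsics"])
    c=E[:3,:3]@np.array(P)+E[:3,3];x=c[:2]/c[2];x=x*(1+p["k1"]*(x@x));return K[:2,:2]@x+K[:2,2]
def snap(n,f):
    st=manip.state();im=np.array(manip.grab_frame(n));cv2.imwrite("pics/"+f,im[:,:,::-1]);return im,st
E
python3 - <<'E'
from h import *
for n in("scene","top","wrist"): im,st=snap(n,n+"0.png")
print(st)
for n in("scene","top"):print(np.linalg.inv(np.array(params(n)["extrinsics"])).round(3).tolist(),params(n)["camera_matrix"],params(n)["k1"])
print(params("wrist"))
E
```

```text
pics
{'time': 0.1, 'joint_pos': array([ 1.21697488e+00,  5.33243440e-02,  1.61416918e+00,  3.35464863e-05,
        1.47604204e+00, -1.18970194e-01]), 'joint_vel': array([ 3.48030968e-05, -1.87281308e-03, -2.81525815e-03, -1.30569332e-03,
        2.54850432e-04, -8.98236770e-04]), 'joint_efforts': array([-2.28295567e-04, -3.94900739e+01, -3.71365142e+01, -9.89764908e-05,
        3.94923060e-03, -2.23304272e-05]), 'tool_pos': array([0.14520653, 0.60730215, 0.23015775]), 'tool_rot': array([-2.43747215e-04,  1.17157492e-01,  9.93112873e-01, -9.40527572e-04]), 'contact_force': array([-0.38873023,  0.39585239,  0.40982613]), 'ft_torque': array([ 0.03758429,  0.06541099, -0.02666892]), 'grasp_force': 0.0, 'gripper_width': 0.9970753641550008}
[[-0.961, 0.21, -0.178, 0.823], [0.275, 0.708, -0.65, 1.064], [-0.011, -0.674, -0.739, 1.379], [0.0, 0.0, 0.0, 1.0]] [[531.68453603   0.         278.85433657]
 [  0.         531.68453603 212.99586509]
 [  0.           0.           1.        ]] -0.14631756895553552
[[-0.274, -0.759, 0.591, -0.432], [-0.962, 0.213, -0.173, 0.225], [0.006, -0.616, -0.788, 1.368], [0.0, 0.0, 0.0, 1.0]] [[480.54833663   0.         272.13527178]
 [  0.         480.54833663 203.77105636]
 [  0.           0.           1.        ]] -0.14502817569914067
{'camera_matrix': array([[362.78736683,   0.        , 272.55080284],
       [  0.        , 362.78736683, 213.1265231 ],
       [  0.        ,   0.        ,   1.        ]]), 'k1': -0.030327122089483398, 'tool_from_camera': array([[-2.46680505e-04, -9.49981926e-01, -3.12304787e-01,
         8.04296068e-02],
       [ 9.99999903e-01, -1.20725760e-04, -4.22642228e-04,
        -3.93256731e-04],
       [ 3.63799245e-04, -3.12304861e-01,  9.49981864e-01,
        -1.42404851e-01],
       [ 0.00000000e+00,  0.00000000e+00,  0.00000000e+00,
         1.00000000e+00]])}
```

View pics/scene0.png

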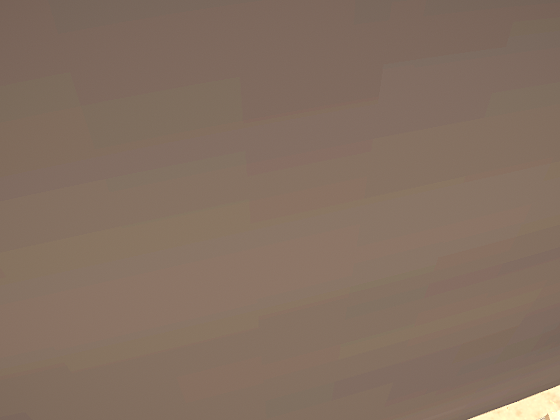

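View pics/top0.png

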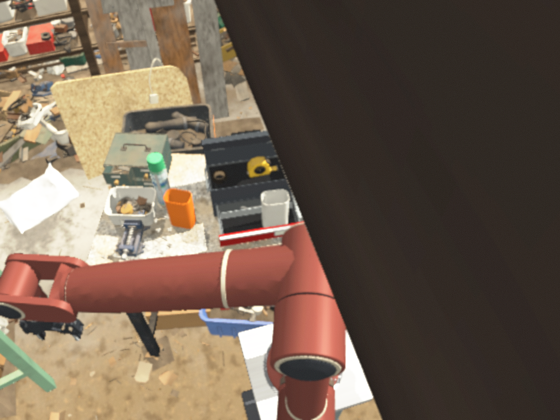

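Scene is fully blocked by a plank. In top, the right half is hidden by a dark post. Visible there: the white carton's rim at (275,195), the orange look-alike at (180,208), the drawer front at (220,238)-(295,228), and the open lid's chest at (240,170). The white box at (130,205) and bottle (158,170) are distractors. The bin, driver and glue tube aren't visible yet.

```bash
python3 - <<'E'
from h import *
for u,v,z in [(275,195,.165),(220,238,.07),(295,228,.07),(180,195,.15),(205,140,.15),(110,230,0),(205,230,0),(215,210,.15),(130,190,.05)]:
    print(u,v,z,onz("top",u,v,z).round(3))
E
```

```text
275 195 0.165 [ 0.502 -0.058  0.165]
220 238 0.07 [0.451 0.142 0.07 ]
295 228 0.07 [ 0.423 -0.105  0.07 ]
180 195 0.15 [0.597 0.238 0.15 ]
205 140 0.15 [0.827 0.111 0.15 ]
110 230 0 [0.635 0.506 0.   ]
205 230 0 [0.545 0.181 0.   ]
215 210 0.15 [0.506 0.14  0.15 ]
130 190 0.05 [0.754 0.411 0.05 ]
```

View pics/wrist0.png

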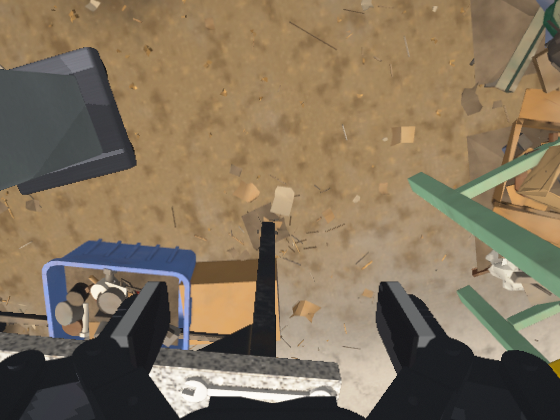

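Wrist view: floor, a blue crate (120,290), and the bench edge at (170,365). I'll swing over the bench to look.

Request:
send_rows(
  increments=[
    {"dx":-0.1,"dy":-0.1,"dz":-0.05,"claw":-1},
    {"dx":-0.2,"dy":-0.2,"dz":-0.1,"yaw":-0.08},
    {"dx":-0.3,"dy":-0.3,"dz":-0.2,"yaw":-0.08},
    {"dx":-0.4,"dy":-0.4,"dz":-0.3,"yaw":-0.08},
    {"dx":-0.5,"dy":-0.5,"dz":-0.34,"yaw":-0.08},
    {"dx":-0.6,"dy":-0.6,"dz":-0.34,"yaw":-0.08},
    {"dx":-0.68,"dy":-0.68,"dz":-0.34,"yaw":-0.08},
    {"dx":-0.68,"dy":-0.68,"dz":-0.34,"yaw":-0.08},
    {"dx":-0.68,"dy":-0.68,"dz":-0.34,"yaw":-0.08},
    {"dx":-0.68,"dy":-0.68,"dz":-0.34,"yaw":-0.08},
    {"dx":-0.68,"dy":-0.68,"dz":-0.34,"yaw":-0.08},
    {"dx":-0.68,"dy":-0.68,"dz":-0.34,"yaw":-0.08},
  ],
)

```text
invalid input
```

Request:
send_rows(
  increments=[
    {"dx":-0.1,"dy":-0.1,"dz":-0.05,"yaw":0,"claw":-1},
    {"dx":-0.2,"dy":-0.2,"dz":-0.1,"yaw":-0.08,"claw":-1},
    {"dx":-0.3,"dy":-0.3,"dz":-0.2,"yaw":-0.08,"claw":-1},
    {"dx":-0.4,"dy":-0.4,"dz":-0.3,"yaw":-0.08,"claw":-1},
    {"dx":-0.5,"dy":-0.5,"dz":-0.34,"yaw":-0.08,"claw":-1},
    {"dx":-0.6,"dy":-0.6,"dz":-0.34,"yaw":-0.08,"claw":-1},
    {"dx":-0.68,"dy":-0.68,"dz":-0.34,"yaw":-0.08,"claw":-1},
    {"dx":-0.68,"dy":-0.68,"dz":-0.34,"yaw":-0.08,"claw":-1},
    {"dx":-0.68,"dy":-0.68,"dz":-0.34,"yaw":-0.08,"claw":-1},
    {"dx":-0.68,"dy":-0.68,"dz":-0.34,"yaw":-0.08,"claw":-1},
  ],
)

```text
time: 1.4
tool_pos: [0.3972, 0.1977, 0.4011]
tool_rot: [-0.0, 0.058, 0.998, 0.0]
contact_force: [0.1, -0.1, -0.0]
gripper_width: 1.0
grasp_force: 0.0
```

```bash
python3 - <<'E'
from h import *
im,st=snap("wrist","w1.png");print(st["time"],st["tool_pos"],st["tool_rot"])
E
```

```text
1.4 [0.39715234 0.1977146  0.40106282] [-3.47545311e-04  5.83394033e-02  9.98296731e-01  1.73646121e-04]
```

View pics/w1.png

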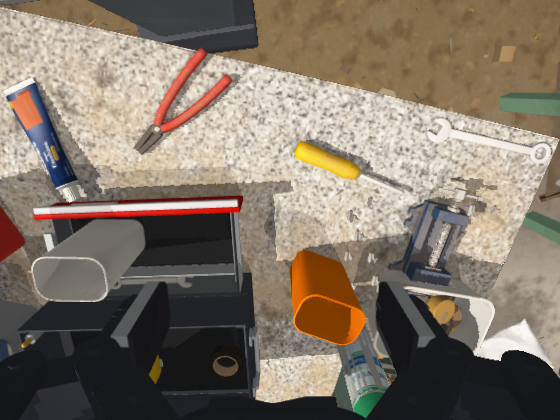

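Wrist view from above: white carton rim (70,280), orange look-alike (325,315), white box (450,310) on the right. Yellow screwdriver: handle (325,160), tip (410,190). Tape in tray (155,368) is yellow too, but round. Glue tube (45,135), red drawer edge (40,210)-(240,203), red bin peeking in at (5,235); pliers (185,100) have red handles. Next view further right.

Request:
send_rows(
  increments=[
    {"dx":-0.03,"dy":-0.1,"dz":0,"yaw":0,"claw":-1},
    {"dx":-0.06,"dy":-0.2,"dz":0,"yaw":0,"claw":-1},
    {"dx":-0.1,"dy":-0.3,"dz":0,"yaw":0,"claw":-1},
    {"dx":-0.14,"dy":-0.4,"dz":0,"yaw":0,"claw":-1},
    {"dx":-0.16,"dy":-0.5,"dz":0,"yaw":0,"claw":-1},
    {"dx":-0.16,"dy":-0.6,"dz":0,"yaw":0,"claw":-1},
    {"dx":-0.16,"dy":-0.6,"dz":0,"yaw":0,"claw":-1},
    {"dx":-0.16,"dy":-0.6,"dz":0,"yaw":0,"claw":-1},
  ],
)

```text
time: 2.45
tool_pos: [0.4423, -0.1075, 0.401]
tool_rot: [-0.0, 0.056, 0.998, 0.0]
contact_force: [-0.4, 0.7, -0.1]
gripper_width: 1.003
grasp_force: 0.0
```

```bash
python3 - <<'E'
from h import *
im,st=snap("wrist","w2.png");print(st["time"],st["tool_pos"],st["tool_rot"])
import json;json.dump([st["tool_pos"].tolist(),st["tool_rot"].tolist()],open("w2.json","w"))
# driver from w1
s1=dict(tool_pos=[0.39715234,0.1977146,0.40106282],tool_rot=[-3.47545311e-04,5.83394033e-02,9.98296731e-01,1.73646121e-04])
w=cv2.imread("pics/w1.png");h=cv2.cvtColor(w,cv2.COLOR_BGR2HSV)
m=cv2.inRange(h,(22,120,120),(32,255,255));m[:, :280]=0;m[230:]=0
c=max(cv2.findContours(m,0,1)[0],key=cv2.contourArea);r=cv2.minAreaRect(c);print(r,cv2.contourArea(c))
b=cv2.boxPoints(r)
P=np.array([onz("wrist",*q,.0135,s1) for q in b]);print(P.round(3),[np.linalg.norm(P[i]-P[i-1]).round(3) for i in range(4)])
print("tip",onz("wrist",411,190,.0135,s1))
E
```

```text
2.45 [ 0.44234846 -0.10750338  0.40099478] [-2.11933006e-04  5.62509390e-02  9.98416532e-01  4.64175890e-04]
((326.7975158691406, 160.97645568847656), (67.89741516113281, 18.383609771728516), 23.025493621826172) 823.5
[[0.406 0.225 0.013]
 [0.383 0.238 0.013]
 [0.432 0.326 0.013]
 [0.457 0.314 0.013]] [np.float64(0.102), np.float64(0.026), np.float64(0.101), np.float64(0.027)]
tip [0.47778005 0.39871972 0.0135    ]
```

View pics/w2.png

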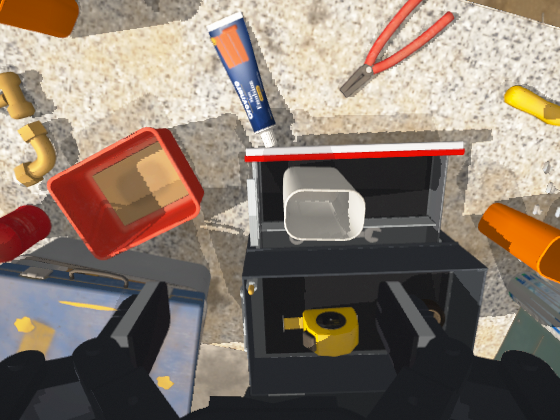

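Wrist view 2: red bin rim corners near (48,185),(155,127),(203,190),(97,258); carton rim (284–365,185–240); glue tube (240,75) with cap (267,138); red drawer edge (246,155)-(463,150). Chest tray with tape (325,330); lid sits below, hidden by the gripper. The rounded red thing (20,235) and pliers are not the bin. Close crop to confirm the choice.

```bash
python3 - <<'E'
import cv2
w=cv2.imread("pics/w2.png")[110:280,40:480];cv2.imwrite("pics/c2.png",cv2.resize(w,None,fx=1.8,fy=1.8,interpolation=2))
E
```

```text
(no output)
```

View pics/c2.png

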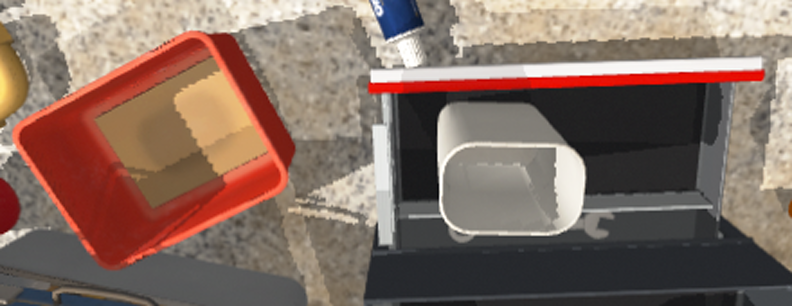

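Crop: the white open jug in the drawer's front bay, rim at crop (440–585,141–236), and the square red bin, empty. Choice confirmed.

```bash
cat >> h.py <<'E'
import json
def saved(f): a=json.load(open(f)); return dict(tool_pos=np.array(a[0]),tool_rot=a[1])
E
python3 - <<'E'
from h import *
s=saved("w2.json")
def f(u,v,z): return onz("wrist",u/1.8+40,v/1.8+110,z,s)
for n,z,pts in [("carton",.165,[(512,141),(512,236),(440,190),(585,187)]),("bin",.085,[(15,133),(212,32),(289,187),(110,268)]),("pull",.070,[(370,70),(762,59),(370,84),(762,70)]),("tray front rim",.15,[(372,252),(370,306)]),("bin floor",.009,[(95,120),(150,208),(215,60),(270,150)])]:
    P=np.array([f(*p,z) for p in pts]);print(n,P.round(3).tolist(),P.mean(0).round(3),[np.linalg.norm(P[i]-P[i-1]).round(3) for i in range(len(P))])
print("tray corners z.15",[onz("wrist",u,v,.15,s).round(3) for u,v in [(247,247),(485,240),(243,275),(474,272)]])
print("tray rear",[onz("wrist",u,v,.15,s).round(3) for u,v in [(250,356),(455,350)]])
print("glue",[onz("wrist",u,v,.02,s).round(3) for u,v in [(208,20),(242,12),(275,143),(250,132)]])
E
```

```text
carton [[0.464, -0.054, 0.165], [0.525, -0.058, 0.165], [0.49, -0.1, 0.165], [0.498, -0.012, 0.165]] [ 0.494 -0.056  0.165] [np.float64(0.054), np.float64(0.061), np.float64(0.055), np.float64(0.089)]
bin [[0.439, -0.403, 0.085], [0.385, -0.244, 0.085], [0.502, -0.211, 0.085], [0.552, -0.361, 0.085]] [ 0.469 -0.305  0.085] [np.float64(0.121), np.float64(0.167), np.float64(0.122), np.float64(0.158)]
pull [[0.426, -0.141, 0.07], [0.449, 0.142, 0.07], [0.436, -0.142, 0.07], [0.457, 0.142, 0.07]] [0.442 0.    0.07 ] [np.float64(0.285), np.float64(0.284), np.float64(0.285), np.float64(0.285)]
tray front rim [[0.533, -0.149, 0.15], [0.572, -0.156, 0.15]] [ 0.552 -0.152  0.15 ] [np.float64(0.04), np.float64(0.04)]
bin floor [[0.448, -0.382, 0.009], [0.531, -0.354, 0.009], [0.411, -0.271, 0.009], [0.491, -0.24, 0.009]] [ 0.47  -0.312  0.009] [np.float64(0.148), np.float64(0.087), np.float64(0.146), np.float64(0.085)]
tray corners z.15 [array([ 0.529, -0.148,  0.15 ]), array([0.552, 0.133, 0.15 ]), array([ 0.565, -0.158,  0.15 ]), array([0.594, 0.122, 0.15 ])]
tray rear [array([ 0.684, -0.165,  0.15 ]), array([0.707, 0.105, 0.15 ])]
glue [array([ 0.26 , -0.172,  0.02 ]), array([ 0.256, -0.126,  0.02 ]), array([ 0.429, -0.103,  0.02 ]), array([ 0.409, -0.136,  0.02 ])]
```

```bash
cat >> h.py <<'E'
def th(st):
    w,a,b,c=st["tool_rot"]; return float((2*np.arctan2(-a,b)+np.pi/2)%np.pi-np.pi/2)*1.0 if False else float(2*np.arctan2(-a,b))
def go(x,y,z,t=None):
    """units for send_rows to reach world x,y,z with tool-y angle t from world y"""
    st=manip.state();q=th(st);d=np.array([x,y,z])-st["tool_pos"]
    yt=np.array([-np.sin(q),np.cos(q)]);xt=-np.array([np.cos(q),np.sin(q)])
    print("pos",st["tool_pos"].round(4),"th",round(q,3),"F",st["contact_force"].round(1),"w",round(st["gripper_width"],3),"t",st["time"])
    print("dx %.3f dy %.3f dz %.3f yaw %.3f"%(d[:2]@xt/.5,d[:2]@yt/.5,-d[2]/.5,0 if t is None else -(t-q)/1.5))
E
python3 -c "
from h import *
go(.494,-.056,.20,-1.651);print(manip.state()['joint_pos'])"
```

```text
pos [ 0.4424 -0.1073  0.4012] th -0.112 F [-0.1  0.5  0.1] w 0.998 t 2.5
dx -0.091 dy 0.113 dz 0.402 yaw 1.026
[-4.02047422e-01 -4.00310665e-01  1.73436056e+00  5.65336000e-04
  1.80784600e+00 -1.86085548e+00]
```

Request:
send_rows(
  increments=[
    {"dx":-0.02,"dy":0.03,"dz":0.05,"yaw":0.1,"claw":-1},
    {"dx":-0.04,"dy":0.06,"dz":0.1,"yaw":0.22,"claw":-1},
    {"dx":-0.06,"dy":0.09,"dz":0.15,"yaw":0.34,"claw":-1},
    {"dx":-0.09,"dy":0.113,"dz":0.2,"yaw":0.46,"claw":-1},
    {"dx":-0.09,"dy":0.113,"dz":0.25,"yaw":0.58,"claw":-1},
    {"dx":-0.09,"dy":0.113,"dz":0.3,"yaw":0.7,"claw":-1},
    {"dx":-0.09,"dy":0.113,"dz":0.34,"yaw":0.82,"claw":-1},
    {"dx":-0.09,"dy":0.113,"dz":0.34,"yaw":0.94,"claw":-1},
    {"dx":-0.09,"dy":0.113,"dz":0.34,"yaw":1,"claw":-1},
    {"dx":-0.09,"dy":0.113,"dz":0.34,"yaw":1,"claw":-1},
    {"dx":-0.09,"dy":0.113,"dz":0.34,"yaw":1,"claw":-1},
  ],
)

```text
time: 3.88
tool_pos: [0.4934, -0.0571, 0.2315]
tool_rot: [0.0, 0.721, 0.693, 0.0]
contact_force: [0.1, -0.2, -0.3]
gripper_width: 0.998
grasp_force: 0.0
```

```bash
python3 -c "
from h import *
go(.494,-.056,.130,-1.651)"
```

```text
pos [ 0.4934 -0.0571  0.2315] th -1.612 F [ 0.1 -0.2 -0.3] w 0.998 t 3.875
dx 0.002 dy 0.001 dz 0.203 yaw 0.026
```

Request:
send_rows(
  increments=[
    {"dx":0.002,"dy":0.001,"dz":0.06,"yaw":0.026,"claw":-1},
    {"dx":0.002,"dy":0.001,"dz":0.12,"yaw":0.026,"claw":-1},
    {"dx":0.002,"dy":0.001,"dz":0.17,"yaw":0.026,"claw":-1},
    {"dx":0.002,"dy":0.001,"dz":0.203,"yaw":0.026,"claw":-1},
    {"dx":0.002,"dy":0.001,"dz":0.203,"yaw":0.026,"claw":-1},
    {"dx":0.002,"dy":0.001,"dz":0.203,"yaw":0.026,"claw":1},
    {"dx":0.002,"dy":0.001,"dz":0.203,"yaw":0.026,"claw":1},
    {"dx":0.002,"dy":0.001,"dz":0.203,"yaw":0.026,"claw":1},
    {"dx":0.002,"dy":0.001,"dz":0.203,"yaw":0.026,"claw":1},
    {"dx":0.002,"dy":0.001,"dz":0.203,"yaw":0.026,"claw":1},
    {"dx":0.002,"dy":0.001,"dz":0.203,"yaw":0.026,"claw":1},
  ],
)

```text
time: 5.25
tool_pos: [0.4952, -0.0576, 0.1319]
tool_rot: [0.002, 0.736, 0.677, 0.001]
contact_force: [-0.3, -0.4, 5.3]
gripper_width: 0.711
grasp_force: 64.0
```

```bash
python3 -c "
from h import *
go(.470,-.307,.260,-1.251)
print(manip.state()['grasp_force'])"
```

```text
pos [ 0.4952 -0.0576  0.1319] th -1.654 F [-0.3 -0.4  5.3] w 0.711 t 5.25
dx -0.501 dy -0.009 dz -0.256 yaw -0.269
63.96965970285237
```

Gripped (60 mm). Lift, carry, turn.

Request:
send_rows(
  increments=[
    {"dx":0,"dy":0,"dz":-0.04,"yaw":0,"claw":1},
    {"dx":0,"dy":0,"dz":-0.12,"yaw":0,"claw":1},
    {"dx":0,"dy":0,"dz":-0.2,"yaw":0,"claw":1},
    {"dx":0,"dy":0,"dz":-0.26,"yaw":0,"claw":1},
    {"dx":-0.06,"dy":0,"dz":-0.26,"yaw":-0.03,"claw":1},
    {"dx":-0.14,"dy":0,"dz":-0.26,"yaw":-0.08,"claw":1},
    {"dx":-0.22,"dy":0,"dz":-0.26,"yaw":-0.13,"claw":1},
    {"dx":-0.3,"dy":-0.005,"dz":-0.26,"yaw":-0.18,"claw":1},
    {"dx":-0.38,"dy":-0.009,"dz":-0.26,"yaw":-0.23,"claw":1},
    {"dx":-0.46,"dy":-0.009,"dz":-0.26,"yaw":-0.269,"claw":1},
    {"dx":-0.501,"dy":-0.009,"dz":-0.26,"yaw":-0.269,"claw":1},
    {"dx":-0.501,"dy":-0.009,"dz":-0.26,"yaw":-0.269,"claw":1},
    {"dx":-0.501,"dy":-0.009,"dz":-0.26,"yaw":-0.269,"claw":1},
  ],
)

```text
time: 6.88
tool_pos: [0.4687, -0.3055, 0.2596]
tool_rot: [-0.0, 0.585, 0.811, 0.0]
contact_force: [0.2, -0.8, -1.5]
gripper_width: 0.709
grasp_force: 63.7
```

```bash
python3 -c "
from h import *
go(.470,-.307,.128,-1.251)
im,st=snap('wrist','w3.png');print(st['tool_pos'],st['tool_rot'],st['grasp_force'])"
```

```text
pos [ 0.4687 -0.3055  0.2596] th -1.25 F [ 0.2 -0.8 -1.5] w 0.709 t 6.875
dx -0.004 dy 0.002 dz 0.263 yaw 0.001
[ 0.46866135 -0.30549562  0.25955789] [-3.74665053e-04  5.85094315e-01  8.10965106e-01  3.14090511e-04] 63.67485129274428
```

View pics/w3.png

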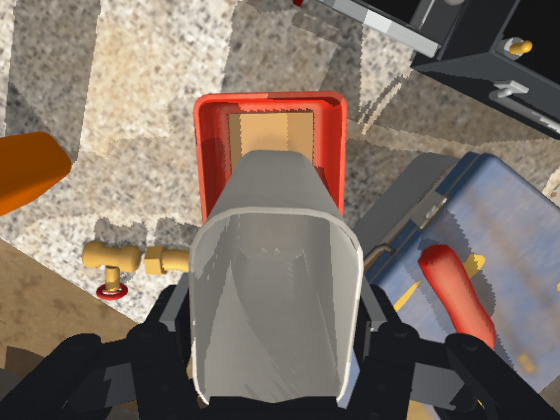

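The carton is centred over the bin laterally (rim columns 195–347 vs carton centre 273) and square to it. Checking the fore-aft fit.

```bash
python3 -c "
from h import *
st=manip.state()
for u,v,z in [(271,93,.085),(271,112,.009)]:
  P=onz('wrist',u,v,z,st);q=th(st);d=P-st['tool_pos'];print(P.round(3),'along tool x',-(d[0]*np.cos(q)+d[1]*np.sin(q)))"
```

```text
[ 0.441 -0.229  0.085] along tool x 0.08095961954243149
[ 0.447 -0.247  0.009] along tool x 0.06217957171539835
```

Request:
send_rows(
  increments=[
    {"dx":-0.01,"dy":0.001,"dz":0.05,"yaw":0,"claw":1},
    {"dx":-0.01,"dy":0.001,"dz":0.11,"yaw":0,"claw":1},
    {"dx":-0.01,"dy":0.001,"dz":0.17,"yaw":0,"claw":1},
    {"dx":-0.01,"dy":0.001,"dz":0.22,"yaw":0,"claw":1},
    {"dx":-0.01,"dy":0.001,"dz":0.25,"yaw":0,"claw":1},
    {"dx":-0.01,"dy":0.001,"dz":0.262,"yaw":0,"claw":1},
    {"dx":-0.01,"dy":0.001,"dz":0.265,"yaw":0,"claw":1},
    {"dx":-0.01,"dy":0.001,"dz":0.265,"yaw":0,"claw":1},
  ],
)

```text
time: 7.92
tool_pos: [0.4712, -0.3114, 0.1284]
tool_rot: [0.001, 0.585, 0.811, -0.0]
contact_force: [0.5, -0.2, -0.8]
gripper_width: 0.712
grasp_force: 63.6
```

Request:
send_rows(
  increments=[
    {"dx":0,"dy":0,"dz":0.003,"yaw":0,"claw":1},
    {"dx":0,"dy":0,"dz":0.004,"yaw":0,"claw":1},
    {"dx":0,"dy":0,"dz":0.004,"yaw":0,"claw":1},
  ],
)

```text
time: 8.3
tool_pos: [0.4706, -0.3111, 0.1254]
tool_rot: [0.0, 0.585, 0.811, -0.0]
contact_force: [-0.0, -0.3, -1.1]
gripper_width: 0.706
grasp_force: 63.6
```

Request:
send_rows(
  increments=[
    {"dx":0,"dy":0,"dz":0.003,"yaw":0,"claw":1},
    {"dx":0,"dy":0,"dz":0.006,"yaw":0,"claw":1},
    {"dx":0,"dy":0,"dz":0.006,"yaw":0,"claw":1},
  ],
)

```text
time: 8.68
tool_pos: [0.4706, -0.311, 0.1222]
tool_rot: [-0.0, 0.585, 0.811, 0.0]
contact_force: [-0.6, 0.1, -1.9]
gripper_width: 0.708
grasp_force: 63.7
```

Request:
send_rows(
  increments=[
    {"dx":0,"dy":0,"dz":0.003,"yaw":0,"claw":1},
    {"dx":0,"dy":0,"dz":0.006,"yaw":0,"claw":1},
    {"dx":0,"dy":0,"dz":0.008,"yaw":0,"claw":1},
    {"dx":0,"dy":0,"dz":0.008,"yaw":0,"claw":1},
  ],
)

```text
time: 9.18
tool_pos: [0.4716, -0.3124, 0.122]
tool_rot: [0.002, 0.585, 0.811, -0.001]
contact_force: [-3.8, 1.7, 13.0]
gripper_width: 0.712
grasp_force: 64.8
```

Bottomed. Ease off, release, rise.

Request:
send_rows(
  increments=[
    {"dx":0,"dy":0,"dz":-0.006,"yaw":0,"claw":1},
    {"dx":0,"dy":0,"dz":-0.006,"yaw":0,"claw":1},
    {"dx":0,"dy":0,"dz":-0.006,"yaw":0,"claw":-1},
    {"dx":0,"dy":0,"dz":-0.006,"yaw":0,"claw":-1},
    {"dx":0,"dy":0,"dz":-0.006,"yaw":0,"claw":-1},
    {"dx":0,"dy":0,"dz":-0.006,"yaw":0,"claw":-1},
    {"dx":0,"dy":0,"dz":-0.006,"yaw":0,"claw":-1},
    {"dx":0,"dy":0,"dz":-0.04,"yaw":0,"claw":-1},
    {"dx":0,"dy":0,"dz":-0.1,"yaw":0,"claw":-1},
    {"dx":0,"dy":0,"dz":-0.2,"yaw":0,"claw":-1},
    {"dx":0,"dy":0,"dz":-0.3,"yaw":0,"claw":-1},
    {"dx":0,"dy":0,"dz":-0.3,"yaw":0,"claw":-1},
  ],
)

```text
time: 10.68
tool_pos: [0.4728, -0.3129, 0.2763]
tool_rot: [0.006, 0.585, 0.811, -0.001]
contact_force: [0.1, 0.5, -0.3]
gripper_width: 1.001
grasp_force: 0.0
```

```bash
python3 -c "
from h import *
im,st=snap('wrist','w4.png')
go(.4195,.2755,.20)
print(manip.state()['joint_pos'])"
```

```text
pos [ 0.4717 -0.312   0.2727] th -1.25 F [-0.5 -0.1 -1.2] w 1.002 t 10.725
dx 1.148 dy 0.271 dz 0.145 yaw 0.000
[-7.15924668e-01 -1.14925284e-01  1.70816467e+00 -6.84483905e-06
  1.54129925e+00 -1.03644178e+00]
```

View pics/w4.png

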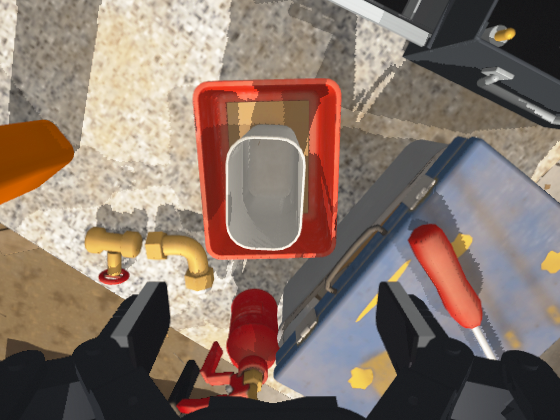

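Carton stands upright in the bin (rim at (265,190), inside red rim (195–340,80–258)). Now to the screwdriver.

Request:
send_rows(
  increments=[
    {"dx":0.06,"dy":0.014,"dz":0,"yaw":0.06,"claw":-1},
    {"dx":0.16,"dy":0.038,"dz":0,"yaw":0.15,"claw":-1},
    {"dx":0.27,"dy":0.064,"dz":0,"yaw":0.25,"claw":-1},
    {"dx":0.38,"dy":0.09,"dz":0,"yaw":0.35,"claw":-1},
    {"dx":0.49,"dy":0.116,"dz":0,"yaw":0.45,"claw":-1},
    {"dx":0.6,"dy":0.142,"dz":0,"yaw":0.54,"claw":-1},
    {"dx":0.71,"dy":0.168,"dz":0,"yaw":0.557,"claw":-1},
    {"dx":0.82,"dy":0.194,"dz":0,"yaw":0.557,"claw":-1},
    {"dx":0.9,"dy":0.212,"dz":0,"yaw":0.557,"claw":-1},
    {"dx":0.9,"dy":0.212,"dz":0,"yaw":0.557,"claw":-1},
    {"dx":0.9,"dy":0.212,"dz":0,"yaw":0.557,"claw":-1},
  ],
)

```text
time: 12.1
tool_pos: [0.429, 0.149, 0.2674]
tool_rot: [-0.0, 0.864, 0.504, -0.001]
contact_force: [-0.2, -0.3, 0.2]
gripper_width: 0.997
grasp_force: 0.0
```

```bash
python3 -c "
from h import *
go(.4195,.2755,.10,-2.085)
im,st=snap('wrist','w5.png')
h=cv2.cvtColor(im,cv2.COLOR_RGB2HSV)
m=cv2.inRange(h,(22,120,120),(32,255,255))
for c in cv2.findContours(m,0,1)[0]:
  if cv2.contourArea(c)<400: continue
  P=np.array([onz('wrist',*q,.0135,st) for q in cv2.boxPoints(cv2.minAreaRect(c))]);print(P.mean(0).round(4),P.round(3).tolist(),[np.linalg.norm(P[i]-P[i-1]).round(3) for i in range(4)])
"
```

```text
pos [0.429  0.149  0.2674] th -2.086 F [-0.2 -0.3  0.2] w 0.997 t 12.1
dx 0.211 dy -0.141 dz 0.335 yaw -0.000
[0.4189 0.2762 0.0135] [[0.432, 0.327, 0.014], [0.456, 0.314, 0.014], [0.407, 0.225, 0.014], [0.381, 0.238, 0.014]] [np.float64(0.102), np.float64(0.027), np.float64(0.102), np.float64(0.029)]
```

Request:
send_rows(
  increments=[
    {"dx":0.08,"dy":-0.05,"dz":0.05,"yaw":0,"claw":-1},
    {"dx":0.17,"dy":-0.11,"dz":0.1,"yaw":0,"claw":-1},
    {"dx":0.211,"dy":-0.141,"dz":0.18,"yaw":0,"claw":-1},
    {"dx":0.211,"dy":-0.141,"dz":0.26,"yaw":0,"claw":-1},
    {"dx":0.211,"dy":-0.141,"dz":0.34,"yaw":0,"claw":-1},
    {"dx":0.211,"dy":-0.141,"dz":0.42,"yaw":0,"claw":-1},
    {"dx":0.211,"dy":-0.141,"dz":0.48,"yaw":0,"claw":-1},
    {"dx":0.211,"dy":-0.141,"dz":0.515,"yaw":0,"claw":-1},
    {"dx":0.211,"dy":-0.141,"dz":0.518,"yaw":0,"claw":-1},
    {"dx":0.211,"dy":-0.141,"dz":0.518,"yaw":0,"claw":1},
    {"dx":0.211,"dy":-0.141,"dz":0.518,"yaw":0,"claw":1},
    {"dx":0.211,"dy":-0.141,"dz":0.518,"yaw":0,"claw":1},
    {"dx":0.211,"dy":-0.141,"dz":0.518,"yaw":0,"claw":1},
    {"dx":0.211,"dy":-0.141,"dz":0.518,"yaw":0,"claw":1},
    {"dx":0.211,"dy":-0.141,"dz":0.518,"yaw":0,"claw":1},
    {"dx":0.211,"dy":-0.141,"dz":0.518,"yaw":0,"claw":1},
  ],
)

```text
time: 14.15
tool_pos: [0.421, 0.2765, 0.0105]
tool_rot: [0.0, 0.864, 0.504, 0.001]
contact_force: [-0.5, -1.1, 7.4]
gripper_width: 0.296
grasp_force: 59.7
```

Request:
send_rows(
  increments=[
    {"dx":0,"dy":0,"dz":-0.04,"yaw":0,"claw":1},
    {"dx":0,"dy":0,"dz":-0.14,"yaw":0,"claw":1},
    {"dx":0,"dy":0,"dz":-0.26,"yaw":0,"claw":1},
    {"dx":0,"dy":0,"dz":-0.36,"yaw":0,"claw":1},
    {"dx":0,"dy":0,"dz":-0.36,"yaw":0,"claw":1},
  ],
)

```text
time: 14.78
tool_pos: [0.4225, 0.2772, 0.1946]
tool_rot: [0.0, 0.864, 0.504, 0.005]
contact_force: [-0.3, -0.1, -0.1]
gripper_width: 0.294
grasp_force: 59.2
```

```bash
python3 - <<'E'
from h import *
s=saved("w2.json");q=-.08;X=np.array([np.cos(q),np.sin(q)]);Y=np.array([-np.sin(q),np.cos(q)])
def f(n,u,v,z):
    p=onz("wrist",u/1.8+40,v/1.8+110,z,s);r=p[:2]-np.array([.447,0]);print(n,p.round(3),"chest-frame rel face: x %.4f y %.4f"%(r@X,r@Y))
f("pull front L",762,59,.07);f("pull front R",370,70,.07)
f("red bottom R",372,93,.07);f("red bottom L",762,81,.07)
f("divider R",410,215,.047);f("divider L",715,206,.047)
f("side wall R inner",397,96,.055);f("side wall L inner",703,90,.055)
go(0,0,.2,-1.651)
E
```

```text
pull front L [0.45  0.142 0.07 ] chest-frame rel face: x -0.0082 y 0.1416
pull front R [ 0.427 -0.141  0.07 ] chest-frame rel face: x -0.0088 y -0.1423
red bottom R [ 0.444 -0.142  0.07 ] chest-frame rel face: x 0.0079 y -0.1417
red bottom L [0.466 0.143 0.07 ] chest-frame rel face: x 0.0079 y 0.1437
divider R [ 0.55  -0.127  0.047] chest-frame rel face: x 0.1127 y -0.1181
divider L [0.57  0.121 0.047] chest-frame rel face: x 0.1132 y 0.1303
side wall R inner [ 0.451 -0.125  0.055] chest-frame rel face: x 0.0135 y -0.1242
side wall L inner [0.472 0.106 0.055] chest-frame rel face: x 0.0161 y 0.1072
pos [0.4225 0.2772 0.1946] th -2.086 F [-0.3 -0.1 -0.1] w 0.294 t 14.775
dx -0.899 dy -0.462 dz -0.011 yaw -0.290
```

```bash
python3 -c "
from h import *
go(.504,-.045,.2,-1.651)"
```

```text
pos [0.4225 0.2772 0.1946] th -2.086 F [-0.3 -0.1 -0.1] w 0.294 t 14.775
dx -0.481 dy 0.459 dz -0.011 yaw -0.290
```

Request:
send_rows(
  increments=[
    {"dx":-0.04,"dy":0.04,"dz":-0.01,"yaw":-0.02,"claw":1},
    {"dx":-0.11,"dy":0.105,"dz":-0.02,"yaw":-0.07,"claw":1},
    {"dx":-0.18,"dy":0.172,"dz":-0.02,"yaw":-0.12,"claw":1},
    {"dx":-0.25,"dy":0.239,"dz":-0.02,"yaw":-0.17,"claw":1},
    {"dx":-0.32,"dy":0.305,"dz":-0.02,"yaw":-0.22,"claw":1},
    {"dx":-0.39,"dy":0.372,"dz":-0.02,"yaw":-0.27,"claw":1},
    {"dx":-0.45,"dy":0.43,"dz":-0.02,"yaw":-0.29,"claw":1},
    {"dx":-0.481,"dy":0.459,"dz":-0.02,"yaw":-0.29,"claw":1},
    {"dx":-0.481,"dy":0.459,"dz":-0.02,"yaw":-0.29,"claw":1},
    {"dx":-0.481,"dy":0.459,"dz":-0.02,"yaw":-0.29,"claw":1},
  ],
)

```text
time: 16.02
tool_pos: [0.5005, -0.0457, 0.1978]
tool_rot: [-0.001, 0.735, 0.678, -0.001]
contact_force: [-0.2, 0.4, 0.1]
gripper_width: 0.29
grasp_force: 59.2
```

```bash
python3 -c "
from h import *
go(.504,-.045,.035,-1.651)
im,st=snap('wrist','w6.png')"
```

```text
pos [ 0.5005 -0.0457  0.1978] th -1.651 F [-0.2  0.4  0.1] w 0.29 t 16.025
dx 0.002 dy 0.007 dz 0.326 yaw 0.000
```

View pics/w6.png

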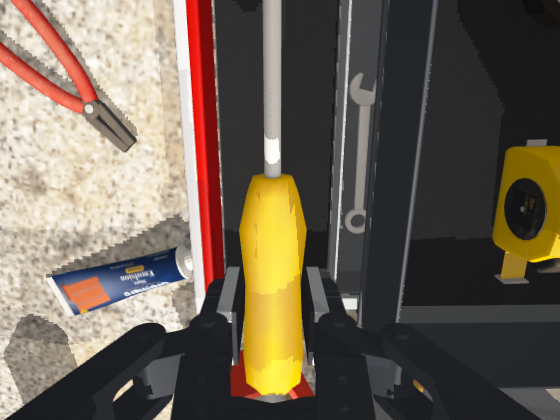

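The driver is held over the drawer: red front's inner edge at column 218, divider at 340, spanner in the rear bay. Check centring.

```bash
python3 -c "
from h import *
st=manip.state();q=th(st)
for u,v,z in [(186,60,.07),(217,150,.07),(221,200,.07),(339,100,.047),(335,200,.047)]:
  d=onz('wrist',u,v,z,st)-st['tool_pos'];print(u,v,'tool y %.4f'%(-d[0]*np.sin(q)+d[1]*np.cos(q)),'tool x %.4f'%-(d[0]*np.cos(q)+d[1]*np.sin(q)))"
```

```text
186 60 tool y -0.0607 tool x 0.1027
217 150 tool y -0.0419 tool x 0.0403
221 200 tool y -0.0406 tool x 0.0015
339 100 tool y 0.0509 tool x 0.0756
335 200 tool y 0.0520 tool x -0.0051
```

Request:
send_rows(
  increments=[
    {"dx":0,"dy":0.008,"dz":0.06,"yaw":0,"claw":1},
    {"dx":0,"dy":0.008,"dz":0.14,"yaw":0,"claw":1},
    {"dx":0,"dy":0.008,"dz":0.21,"yaw":0,"claw":1},
    {"dx":0,"dy":0.008,"dz":0.27,"yaw":0,"claw":1},
    {"dx":0,"dy":0.008,"dz":0.315,"yaw":0,"claw":1},
    {"dx":0,"dy":0.008,"dz":0.334,"yaw":0,"claw":1},
    {"dx":0,"dy":0.008,"dz":0.34,"yaw":0,"claw":1},
    {"dx":0,"dy":0.008,"dz":0.342,"yaw":0,"claw":1},
    {"dx":0,"dy":0.008,"dz":0.342,"yaw":0,"claw":1},
  ],
)

```text
time: 17.2
tool_pos: [0.5061, -0.0468, 0.0293]
tool_rot: [0.001, 0.735, 0.678, 0.001]
contact_force: [-0.6, 0.7, -0.8]
gripper_width: 0.29
grasp_force: 59.2
```

Request:
send_rows(
  increments=[
    {"dx":0,"dy":0,"dz":0.002,"yaw":0,"claw":1},
    {"dx":0,"dy":0,"dz":0.005,"yaw":0,"claw":1},
    {"dx":0,"dy":0,"dz":0.005,"yaw":0,"claw":1},
  ],
)

```text
time: 17.58
tool_pos: [0.5052, -0.0467, 0.0257]
tool_rot: [-0.0, 0.735, 0.678, -0.0]
contact_force: [-0.2, 0.7, -0.6]
gripper_width: 0.29
grasp_force: 59.2
```

Request:
send_rows(
  increments=[
    {"dx":0,"dy":0,"dz":0.003,"yaw":0,"claw":1},
    {"dx":0,"dy":0,"dz":0.006,"yaw":0,"claw":1},
    {"dx":0,"dy":0,"dz":0.006,"yaw":0,"claw":1},
  ],
)

```text
time: 17.95
tool_pos: [0.5079, -0.0469, 0.0254]
tool_rot: [0.002, 0.735, 0.678, 0.002]
contact_force: [0.2, 0.4, 8.4]
gripper_width: 0.288
grasp_force: 60.2
```

Request:
send_rows(
  increments=[
    {"dx":0,"dy":0,"dz":-0.004,"yaw":0,"claw":1},
    {"dx":0,"dy":0,"dz":-0.004,"yaw":0,"claw":0.1},
    {"dx":0,"dy":0,"dz":-0.004,"yaw":0,"claw":0.0},
    {"dx":0,"dy":0,"dz":-0.004,"yaw":0,"claw":0.0},
    {"dx":0,"dy":0,"dz":-0.004,"yaw":0,"claw":0.0},
    {"dx":0,"dy":0,"dz":-0.03,"yaw":0,"claw":0.0},
    {"dx":0,"dy":0,"dz":-0.1,"yaw":0,"claw":0.0},
    {"dx":0,"dy":0,"dz":-0.2,"yaw":0,"claw":0.0},
    {"dx":0,"dy":0,"dz":-0.3,"yaw":0,"claw":0.0},
    {"dx":0,"dy":0,"dz":-0.4,"yaw":0,"claw":0.0},
    {"dx":0,"dy":0,"dz":-0.4,"yaw":0,"claw":0.0},
  ],
)

```text
time: 19.32
tool_pos: [0.5082, -0.0473, 0.2299]
tool_rot: [0.005, 0.735, 0.678, 0.003]
contact_force: [-0.1, 0.1, -0.6]
gripper_width: 0.495
grasp_force: 0.0
```

```bash
python3 -c "
from h import *
go(.36,.0,.24,-1.651)
im,st=snap('wrist','w7.png')
q=th(st)
h=cv2.cvtColor(im,cv2.COLOR_RGB2HSV);m=cv2.inRange(h,(22,120,120),(32,255,255))
for c in cv2.findContours(m,0,1)[0]:
  if cv2.contourArea(c)<400: continue
  r=cv2.minAreaRect(c);P=np.array([onz('wrist',*k,.0285,st) for k in cv2.boxPoints(r)]);print(r,P.mean(0).round(4),[np.linalg.norm(P[i]-P[i-1]).round(3) for i in range(4)])
"
```

```text
pos [ 0.5082 -0.0473  0.2299] th -1.651 F [-0.1  0.1 -0.6] w 0.495 t 19.325
dx 0.071 dy -0.303 dz -0.020 yaw 0.000
((510.52642822265625, 199.1558837890625), (95.56385040283203, 121.71735382080078), 4.39870548248291) [ 0.7483 -0.0901  0.0285] [np.float64(0.108), np.float64(0.126), np.float64(0.096), np.float64(0.131)]
((267.0, 180.0), (104.0, 28.0), 90.0) [ 0.5046 -0.0494  0.0285] [np.float64(0.103), np.float64(0.026), np.float64(0.103), np.float64(0.028)]
```

View pics/w7.png

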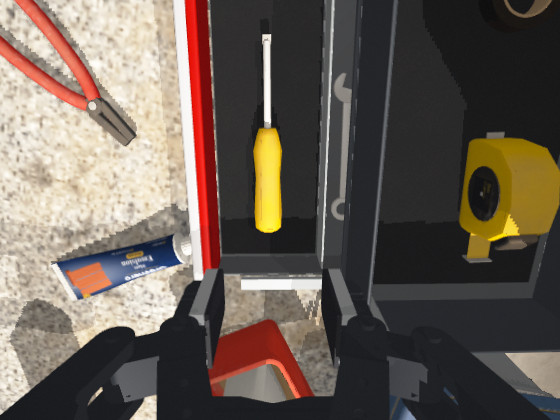

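Driver lies flat in the front bay (267,135), centred between front and divider. Picture budget is spent, so I'll measure numerically from here. Next: push with the fully open leading finger, which stands ahead of the gripper body, against the edge pull at mid-width.

```bash
python3 -c "
from h import *
go(.361,.007,.23,-1.651)
im=cv2.cvtColor(cv2.imread('pics/w7.png'),cv2.COLOR_BGR2RGB);st=manip.state()
for u,v,z in [(176,40,.07),(187,200,.07),(185,245,.015),(200,255,.015)]: print(u,v,onz('wrist',u,v,z,st).round(4))
"
```

```text
pos [ 0.5067 -0.047   0.2266] th -1.651 F [1.  0.4 0. ] w 0.502 t 19.375
dx 0.084 dy -0.299 dz -0.007 yaw 0.000
176 40 [0.4443 0.0773 0.07  ]
187 200 [ 0.4336 -0.0479  0.07  ]
185 245 [ 0.4094 -0.1118  0.015 ]
200 255 [ 0.4236 -0.1246  0.015 ]
```

Request:
send_rows(
  increments=[
    {"dx":0.02,"dy":-0.05,"dz":0,"yaw":0,"claw":0},
    {"dx":0.04,"dy":-0.14,"dz":0,"yaw":0,"claw":-1},
    {"dx":0.07,"dy":-0.23,"dz":0,"yaw":0,"claw":-1},
    {"dx":0.084,"dy":-0.299,"dz":0,"yaw":0,"claw":-1},
    {"dx":0.084,"dy":-0.299,"dz":0.05,"yaw":0,"claw":-1},
    {"dx":0.084,"dy":-0.299,"dz":0.13,"yaw":0,"claw":-1},
    {"dx":0.084,"dy":-0.299,"dz":0.21,"yaw":0,"claw":-1},
    {"dx":0.084,"dy":-0.299,"dz":0.28,"yaw":0,"claw":-1},
    {"dx":0.084,"dy":-0.299,"dz":0.34,"yaw":0,"claw":-1},
    {"dx":0.084,"dy":-0.299,"dz":0.36,"yaw":0,"claw":-1},
    {"dx":0.084,"dy":-0.299,"dz":0.36,"yaw":0,"claw":-1},
    {"dx":0.084,"dy":-0.299,"dz":0.36,"yaw":0,"claw":-1},
  ],
)

```text
time: 20.88
tool_pos: [0.3606, 0.007, 0.044]
tool_rot: [0.001, 0.735, 0.678, 0.001]
contact_force: [-0.1, 0.4, 0.5]
gripper_width: 1.0
grasp_force: 0.0
```

Request:
send_rows(
  increments=[
    {"dx":0,"dy":0.012,"dz":0,"yaw":0,"claw":-1},
    {"dx":0,"dy":0.024,"dz":0,"yaw":0,"claw":-1},
    {"dx":0,"dy":0.03,"dz":0,"yaw":0,"claw":-1},
    {"dx":0,"dy":0.036,"dz":0,"yaw":0,"claw":-1},
    {"dx":0,"dy":0.042,"dz":0,"yaw":0,"claw":-1},
    {"dx":0,"dy":0.05,"dz":0,"yaw":0,"claw":-1},
    {"dx":0,"dy":0.06,"dz":0,"yaw":0,"claw":-1},
    {"dx":0,"dy":0.07,"dz":0,"yaw":0,"claw":-1},
    {"dx":0,"dy":0.08,"dz":0,"yaw":0,"claw":-1},
  ],
)

```text
time: 22.0
tool_pos: [0.3996, 0.004, 0.0426]
tool_rot: [-0.0, 0.735, 0.678, -0.0]
contact_force: [-1.1, 0.3, 0.6]
gripper_width: 0.998
grasp_force: 0.6
```

```bash
cat >> h.py <<'E'
def face():
    im,st=snap("wrist","tmp%d.png"%int(manip.state()["time"]*100));h=cv2.cvtColor(im,cv2.COLOR_RGB2HSV)
    m=cv2.inRange(h,(0,180,120),(6,255,255))|cv2.inRange(h,(174,180,120),(180,255,255))
    m=cv2.morphologyEx(m,cv2.MORPH_OPEN,np.ones((3,3)));q=th(st)
    for v in (20,60,100,140,180):
        c=np.flatnonzero(m[v]);c=c[c>150]
        if len(c):
            P=onz("wrist",c.max(),v,.07,st);d=P-st["tool_pos"]
            print(v,c.min(),c.max(),"inner edge",P.round(4),"tool y %.4f"%(-d[0]*np.sin(q)+d[1]*np.cos(q)))
E
python3 -c "
from h import *
face()"
```

```text
20 500 526 inner edge [0.4808 0.0989 0.07  ] tool y 0.0733
60 494 519 inner edge [0.4799 0.088  0.07  ] tool y 0.0733
100 487 512 inner edge [0.4791 0.0766 0.07  ] tool y 0.0734
140 486 504 inner edge [0.4779 0.0645 0.07  ] tool y 0.0732
180 151 497 inner edge [0.4771 0.0515 0.07  ] tool y 0.0734
```

Request:
send_rows(
  increments=[
    {"dx":0,"dy":0.01,"dz":0,"yaw":0,"claw":-1},
    {"dx":0,"dy":0.022,"dz":0,"yaw":0,"claw":-1},
    {"dx":0,"dy":0.034,"dz":0,"yaw":0,"claw":-1},
    {"dx":0,"dy":0.046,"dz":0,"yaw":0,"claw":-1},
    {"dx":0,"dy":0.058,"dz":0,"yaw":0,"claw":-1},
    {"dx":0,"dy":0.07,"dz":0,"yaw":0,"claw":-1},
    {"dx":0,"dy":0.082,"dz":0,"yaw":0,"claw":-1},
    {"dx":0,"dy":0.094,"dz":0,"yaw":0,"claw":-1},
    {"dx":0,"dy":0.106,"dz":0,"yaw":0,"claw":-1},
    {"dx":0,"dy":0.118,"dz":0,"yaw":0,"claw":-1},
    {"dx":0,"dy":0.128,"dz":0,"yaw":0,"claw":-1},
    {"dx":0,"dy":0.136,"dz":0,"yaw":0,"claw":-1},
    {"dx":0,"dy":0.14,"dz":0,"yaw":0,"claw":-1},
    {"dx":0,"dy":0.14,"dz":0,"yaw":0,"claw":-1},
  ],
)

```text
time: 23.8
tool_pos: [0.4697, -0.0018, 0.043]
tool_rot: [0.0, 0.735, 0.678, 0.0]
contact_force: [-0.2, -0.4, -0.3]
gripper_width: 0.999
grasp_force: 0.0
```

```bash
python3 -c "
from h import *
face();go(.5,0,.044)"
```

```text
20 500 524 inner edge [0.5506 0.0932 0.07  ] tool y 0.0730
60 493 518 inner edge [0.55   0.0823 0.07  ] tool y 0.0733
100 487 511 inner edge [0.5492 0.0708 0.07  ] tool y 0.0734
140 481 503 inner edge [0.548  0.0586 0.07  ] tool y 0.0732
180 485 496 inner edge [0.5471 0.0456 0.07  ] tool y 0.0734
pos [ 0.4696 -0.0018  0.043 ] th -1.651 F [ 0.1 -0.2 -0.1] w 1.004 t 23.85
dx 0.008 dy 0.060 dz -0.002 yaw 0.000
```

Request:
send_rows(
  increments=[
    {"dx":0,"dy":0.006,"dz":0,"yaw":0,"claw":-1},
    {"dx":0,"dy":0.012,"dz":0,"yaw":0,"claw":-1},
    {"dx":0,"dy":0.018,"dz":0,"yaw":0,"claw":-1},
    {"dx":0,"dy":0.024,"dz":0,"yaw":0,"claw":-1},
    {"dx":0,"dy":0.03,"dz":0,"yaw":0,"claw":-1},
    {"dx":0,"dy":0.036,"dz":0,"yaw":0,"claw":-1},
    {"dx":0,"dy":0.04,"dz":0,"yaw":0,"claw":-1},
  ],
)

```text
time: 24.72
tool_pos: [0.4894, -0.0033, 0.0428]
tool_rot: [-0.0, 0.735, 0.678, 0.0]
contact_force: [-0.9, 0.3, 0.3]
gripper_width: 1.001
grasp_force: 0.5
```

Request:
send_rows(
  increments=[
    {"dx":0,"dy":0.004,"dz":0,"yaw":0,"claw":-1},
    {"dx":0,"dy":0.008,"dz":0,"yaw":0,"claw":-1},
    {"dx":0,"dy":0.012,"dz":0,"yaw":0,"claw":-1},
  ],
)

```text
time: 25.1
tool_pos: [0.4938, -0.0036, 0.0429]
tool_rot: [-0.002, 0.735, 0.678, -0.002]
contact_force: [-10.1, 0.9, 7.0]
gripper_width: 1.001
grasp_force: 4.6
```

Request:
send_rows(
  increments=[
    {"dx":0,"dy":0.004,"dz":0,"yaw":0,"claw":-1},
    {"dx":0,"dy":0.008,"dz":0,"yaw":0,"claw":-1},
    {"dx":0,"dy":0.01,"dz":0,"yaw":0,"claw":-1},
  ],
)

```text
time: 25.48
tool_pos: [0.5007, -0.0042, 0.0429]
tool_rot: [0.0, 0.735, 0.678, 0.0]
contact_force: [0.5, 0.2, -0.8]
gripper_width: 1.003
grasp_force: 0.0
```

```bash
python3 -c "
from h import *
face();go(.5,0,.044)"
```

```text
20 504 511 inner edge [0.5776 0.091  0.07  ] tool y 0.0690
60 498 508 inner edge [0.5778 0.0801 0.07  ] tool y 0.0702
100 491 498 inner edge [0.5759 0.0687 0.07  ] tool y 0.0692
140 484 488 inner edge [0.574  0.0566 0.07  ] tool y 0.0682
pos [ 0.5008 -0.0042  0.0429] th -1.651 F [-0.1 -0.5 -0.5] w 1.0 t 25.525
dx 0.008 dy -0.002 dz -0.002 yaw 0.000
```

The outer edge moved ahead of the finger, so the catch drew it in. Confirm with a gentle push.

Request:
send_rows(
  increments=[
    {"dx":0,"dy":0.004,"dz":0,"yaw":0,"claw":-1},
    {"dx":0,"dy":0.008,"dz":0,"yaw":0,"claw":-1},
    {"dx":0,"dy":0.01,"dz":0,"yaw":0,"claw":-1},
    {"dx":0,"dy":0.01,"dz":0,"yaw":0,"claw":-1},
  ],
)

```text
time: 26.02
tool_pos: [0.5036, -0.0044, 0.0427]
tool_rot: [-0.002, 0.735, 0.678, -0.002]
contact_force: [-8.1, 0.4, 7.5]
gripper_width: 1.0
grasp_force: 4.2
```

```bash
python3 -c "
from h import *
face();go(.5,0,.044)"
```

```text
60 494 498 inner edge [0.5775 0.0801 0.07  ] tool y 0.0669
pos [ 0.5037 -0.0044  0.0427] th -1.651 F [-8.6  0.5  6.8] w 0.999 t 26.075
dx 0.008 dy -0.008 dz -0.003 yaw 0.000
```

Request:
send_rows(
  increments=[
    {"dx":0,"dy":0.003,"dz":0,"yaw":0,"claw":-1},
    {"dx":0,"dy":0.005,"dz":0,"yaw":0,"claw":-1},
    {"dx":0,"dy":0.005,"dz":0,"yaw":0,"claw":-1},
  ],
)

```text
time: 26.45
tool_pos: [0.5035, -0.0042, 0.0417]
tool_rot: [-0.004, 0.735, 0.678, -0.004]
contact_force: [-17.2, 1.0, 9.9]
gripper_width: 1.001
grasp_force: 4.8
```

Hard stop: drawer home. Back off, rise clear, close the fingers.

Request:
send_rows(
  increments=[
    {"dx":0,"dy":-0.02,"dz":0,"yaw":0,"claw":-1},
    {"dx":0,"dy":-0.05,"dz":0,"yaw":0,"claw":-1},
    {"dx":0,"dy":-0.07,"dz":-0.05,"yaw":0,"claw":-1},
    {"dx":0,"dy":-0.07,"dz":-0.15,"yaw":0,"claw":-1},
    {"dx":0,"dy":-0.07,"dz":-0.27,"yaw":0,"claw":-1},
    {"dx":0,"dy":-0.07,"dz":-0.39,"yaw":0,"claw":1},
    {"dx":0,"dy":-0.07,"dz":-0.51,"yaw":0,"claw":1},
    {"dx":0,"dy":-0.07,"dz":-0.63,"yaw":0,"claw":1},
    {"dx":0,"dy":-0.07,"dz":-0.72,"yaw":0,"claw":1},
    {"dx":0,"dy":-0.07,"dz":-0.72,"yaw":0,"claw":1},
    {"dx":0,"dy":-0.07,"dz":-0.72,"yaw":0,"claw":1},
  ],
)

```text
time: 27.82
tool_pos: [0.4723, -0.0019, 0.4019]
tool_rot: [-0.0, 0.735, 0.678, -0.0]
contact_force: [0.9, -0.0, -1.2]
gripper_width: -0.001
grasp_force: 0.0
```

```bash
python3 - <<'E'
from h import *
go(.6975,-.0195,.36)
# drawer check in wrist: pull/red outer edge along chest x relative to hinge
im,st=snap("wrist","w8.png");h=cv2.cvtColor(im,cv2.COLOR_RGB2HSV);q=th(st)
m=cv2.inRange(h,(0,180,120),(6,255,255))|cv2.inRange(h,(174,180,120),(180,255,255))
for c in cv2.findContours(m,0,1)[0]:
    if cv2.contourArea(c)>30: print("red",cv2.boundingRect(c),cv2.contourArea(c))
# white pull line: columns of bright transition
for v in (60,100,140,180):
    r=im[v].astype(int);w=np.flatnonzero((r.min(1)>200));print(v,w[:3],w[-3:])
    for u in np.flatnonzero(m[v])[[0,-1]] if m[v].any() else []:
        P=onz("wrist",u,v,.07,st);print("   red",u,P.round(4))
E
```

```text
pos [ 0.4723 -0.0019  0.4019] th -1.651 F [ 0.9 -0.  -1.2] w -0.001 t 27.825
dx 0.001 dy 0.452 dz 0.084 yaw 0.000
red (341, 207, 6, 51) 99.0
red (108, 74, 41, 36) 48.5
red (352, 43, 5, 53) 34.0
60 [6 7 8] [349 350 351]
   red 354 [0.5798 0.1094 0.07  ]
   red 355 [0.581  0.1093 0.07  ]
100 [0 1 2] [347 348 349]
   red 136 [0.3062 0.0849 0.07  ]
   red 352 [0.5765 0.0628 0.07  ]
140 [24 25 26] [345 346 347]
180 [39 40 41] [343 344 345]
   red 347 [ 0.5684 -0.0395  0.07  ]
   red 347 [ 0.5684 -0.0395  0.07  ]
```

Drawer stays seated. Now above the lid's edge.

Request:
send_rows(
  increments=[
    {"dx":0,"dy":0.06,"dz":0,"yaw":0,"claw":1},
    {"dx":0,"dy":0.15,"dz":0,"yaw":0,"claw":1},
    {"dx":0,"dy":0.25,"dz":0,"yaw":0,"claw":1},
    {"dx":0,"dy":0.35,"dz":0,"yaw":0,"claw":1},
    {"dx":0,"dy":0.42,"dz":0,"yaw":0,"claw":1},
    {"dx":0,"dy":0.452,"dz":0.03,"yaw":0,"claw":1},
    {"dx":0,"dy":0.452,"dz":0.08,"yaw":0,"claw":1},
    {"dx":0,"dy":0.452,"dz":0.12,"yaw":0,"claw":1},
    {"dx":0,"dy":0.452,"dz":0.15,"yaw":0,"claw":1},
    {"dx":0,"dy":0.452,"dz":0.16,"yaw":0,"claw":1},
    {"dx":0,"dy":0.452,"dz":0.16,"yaw":0,"claw":1},
  ],
)

```text
time: 29.25
tool_pos: [0.6979, -0.02, 0.3231]
tool_rot: [0.0, 0.735, 0.678, 0.0]
contact_force: [-0.1, -0.7, 0.0]
gripper_width: 0.002
grasp_force: 0.0
```

Descend in 3 mm rows to find the lid.

Request:
send_rows(
  increments=[
    {"dx":0,"dy":0,"dz":0.008,"yaw":0,"claw":1},
    {"dx":0,"dy":0,"dz":0.016,"yaw":0,"claw":1},
    {"dx":0,"dy":0,"dz":0.024,"yaw":0,"claw":1},
    {"dx":0,"dy":0,"dz":0.032,"yaw":0,"claw":1},
    {"dx":0,"dy":0,"dz":0.04,"yaw":0,"claw":1},
    {"dx":0,"dy":0,"dz":0.048,"yaw":0,"claw":1},
  ],
)

```text
time: 30.0
tool_pos: [0.698, -0.02, 0.2985]
tool_rot: [-0.0, 0.735, 0.678, -0.0]
contact_force: [-0.6, -0.5, 0.8]
gripper_width: -0.003
grasp_force: 0.0
```

Request:
send_rows(
  increments=[
    {"dx":0,"dy":0,"dz":0.008,"yaw":0,"claw":1},
    {"dx":0,"dy":0,"dz":0.016,"yaw":0,"claw":1},
    {"dx":0,"dy":0,"dz":0.024,"yaw":0,"claw":1},
  ],
)

```text
time: 30.38
tool_pos: [0.698, -0.02, 0.2866]
tool_rot: [0.0, 0.735, 0.678, 0.0]
contact_force: [-0.2, -0.2, 0.3]
gripper_width: -0.004
grasp_force: 0.0
```

Request:
send_rows(
  increments=[
    {"dx":0,"dy":0,"dz":0.008,"yaw":0,"claw":1},
    {"dx":0,"dy":0,"dz":0.016,"yaw":0,"claw":1},
    {"dx":0,"dy":0,"dz":0.024,"yaw":0,"claw":1},
  ],
)

```text
time: 30.75
tool_pos: [0.698, -0.02, 0.2745]
tool_rot: [0.0, 0.735, 0.678, -0.0]
contact_force: [-0.3, -0.2, -0.8]
gripper_width: 0.004
grasp_force: 0.0
```

Request:
send_rows(
  increments=[
    {"dx":0,"dy":0,"dz":0.008,"yaw":0,"claw":1},
    {"dx":0,"dy":0,"dz":0.016,"yaw":0,"claw":1},
    {"dx":0,"dy":0,"dz":0.02,"yaw":0,"claw":1},
  ],
)

```text
time: 31.12
tool_pos: [0.6979, -0.02, 0.2644]
tool_rot: [-0.0, 0.735, 0.678, -0.0]
contact_force: [0.4, -0.5, -0.1]
gripper_width: -0.003
grasp_force: 0.0
```

Request:
send_rows(
  increments=[
    {"dx":0,"dy":0,"dz":0.008,"yaw":0,"claw":1},
    {"dx":0,"dy":0,"dz":0.016,"yaw":0,"claw":1},
    {"dx":0,"dy":0,"dz":0.02,"yaw":0,"claw":1},
  ],
)

```text
time: 31.5
tool_pos: [0.6984, -0.02, 0.2554]
tool_rot: [0.0, 0.735, 0.678, 0.0]
contact_force: [1.0, -0.8, 3.5]
gripper_width: 0.001
grasp_force: 1.4
```

Request:
send_rows(
  increments=[
    {"dx":0,"dy":0,"dz":0.006,"yaw":0,"claw":1},
    {"dx":0,"dy":0,"dz":0.012,"yaw":0,"claw":1},
    {"dx":0,"dy":0,"dz":0.016,"yaw":0,"claw":1},
  ],
)

```text
time: 31.88
tool_pos: [0.698, -0.02, 0.2466]
tool_rot: [-0.0, 0.735, 0.678, -0.0]
contact_force: [1.5, 0.0, 3.3]
gripper_width: -0.002
grasp_force: 1.4
```

Request:
send_rows(
  increments=[
    {"dx":0,"dy":-0.01,"dz":0.003,"yaw":0,"claw":1},
    {"dx":0,"dy":-0.02,"dz":0.005,"yaw":0,"claw":1},
    {"dx":0,"dy":-0.029,"dz":0.007,"yaw":0,"claw":1},
    {"dx":0,"dy":-0.037,"dz":0.009,"yaw":0,"claw":1},
    {"dx":0,"dy":-0.05,"dz":0.012,"yaw":0,"claw":1},
    {"dx":0,"dy":-0.063,"dz":0.015,"yaw":0,"claw":1},
    {"dx":0,"dy":-0.076,"dz":0.019,"yaw":0,"claw":1},
    {"dx":0,"dy":-0.087,"dz":0.024,"yaw":0,"claw":1},
  ],
)

```text
time: 32.88
tool_pos: [0.6542, -0.0165, 0.2348]
tool_rot: [-0.0, 0.735, 0.678, -0.0]
contact_force: [2.2, 1.2, 1.0]
gripper_width: -0.001
grasp_force: 0.9
```

Request:
send_rows(
  increments=[
    {"dx":0,"dy":-0.01,"dz":0.007,"yaw":0,"claw":1},
    {"dx":0,"dy":-0.02,"dz":0.014,"yaw":0,"claw":1},
    {"dx":0,"dy":-0.03,"dz":0.022,"yaw":0,"claw":1},
    {"dx":0,"dy":-0.038,"dz":0.03,"yaw":0,"claw":1},
    {"dx":0,"dy":-0.044,"dz":0.04,"yaw":0,"claw":1},
    {"dx":0,"dy":-0.05,"dz":0.051,"yaw":0,"claw":1},
    {"dx":0,"dy":-0.056,"dz":0.062,"yaw":0,"claw":1},
    {"dx":0,"dy":-0.061,"dz":0.073,"yaw":0,"claw":1},
  ],
)

```text
time: 33.88
tool_pos: [0.624, -0.0141, 0.1979]
tool_rot: [-0.0, 0.735, 0.678, -0.0]
contact_force: [1.8, -0.2, 2.0]
gripper_width: -0.002
grasp_force: 0.7
```

Request:
send_rows(
  increments=[
    {"dx":0,"dy":-0.003,"dz":0.008,"yaw":0,"claw":1},
    {"dx":0,"dy":-0.005,"dz":0.016,"yaw":0,"claw":1},
    {"dx":0,"dy":-0.007,"dz":0.024,"yaw":0,"claw":1},
    {"dx":0,"dy":-0.009,"dz":0.032,"yaw":0,"claw":1},
    {"dx":0,"dy":-0.01,"dz":0.04,"yaw":0,"claw":1},
    {"dx":0,"dy":-0.011,"dz":0.046,"yaw":0,"claw":1},
    {"dx":0,"dy":-0.012,"dz":0.05,"yaw":0,"claw":1},
  ],
)

```text
time: 34.75
tool_pos: [0.6182, -0.0136, 0.173]
tool_rot: [-0.0, 0.735, 0.678, -0.0]
contact_force: [-0.6, 0.3, 0.4]
gripper_width: -0.001
grasp_force: 0.6
```

Request:
send_rows(
  increments=[
    {"dx":0,"dy":0,"dz":0.004,"yaw":0,"claw":1},
    {"dx":0,"dy":0,"dz":0.008,"yaw":0,"claw":1},
    {"dx":0,"dy":0,"dz":0.012,"yaw":0,"claw":1},
  ],
)

```text
time: 35.12
tool_pos: [0.6183, -0.0136, 0.1672]
tool_rot: [-0.0, 0.735, 0.678, -0.0]
contact_force: [-2.0, -0.6, 2.5]
gripper_width: -0.0
grasp_force: 0.6
```

Request:
send_rows(
  increments=[
    {"dx":0,"dy":0,"dz":0.004,"yaw":0,"claw":1},
    {"dx":0,"dy":0,"dz":0.008,"yaw":0,"claw":1},
    {"dx":0,"dy":0,"dz":0.012,"yaw":0,"claw":1},
  ],
)

```text
time: 35.5
tool_pos: [0.6182, -0.0136, 0.1613]
tool_rot: [-0.0, 0.735, 0.678, -0.0]
contact_force: [-2.7, 1.1, 3.0]
gripper_width: 0.001
grasp_force: 1.2
```

Request:
send_rows(
  increments=[
    {"dx":0,"dy":0,"dz":0.003,"yaw":0,"claw":1},
    {"dx":0,"dy":0,"dz":0.006,"yaw":0,"claw":1},
    {"dx":0,"dy":0,"dz":0.008,"yaw":0,"claw":1},
  ],
)

```text
time: 35.88
tool_pos: [0.6182, -0.0136, 0.1573]
tool_rot: [-0.0, 0.735, 0.678, -0.0]
contact_force: [-2.5, -0.4, 2.3]
gripper_width: -0.002
grasp_force: 1.3
```

Request:
send_rows(
  increments=[
    {"dx":0,"dy":0,"dz":0.003,"yaw":0,"claw":1},
    {"dx":0,"dy":0,"dz":0.006,"yaw":0,"claw":1},
    {"dx":0,"dy":0,"dz":0.008,"yaw":0,"claw":1},
  ],
)

```text
time: 36.25
tool_pos: [0.6183, -0.0136, 0.154]
tool_rot: [-0.0, 0.735, 0.678, -0.0]
contact_force: [-5.2, 0.9, 8.6]
gripper_width: -0.0
grasp_force: 4.2
```

Request:
send_rows(
  increments=[
    {"dx":0,"dy":0,"dz":0.003,"yaw":0,"claw":1},
    {"dx":0,"dy":0,"dz":0.006,"yaw":0,"claw":1},
    {"dx":0,"dy":0,"dz":0.006,"yaw":0,"claw":1},
  ],
)

```text
time: 36.62
tool_pos: [0.6184, -0.0136, 0.1539]
tool_rot: [0.0, 0.735, 0.678, -0.0]
contact_force: [-10.4, 1.4, 16.6]
gripper_width: 0.003
grasp_force: 8.2
```

Firm stop at 154 mm, which is the rim plus the lid's thickness, so the lid is shut. Ease off and rise, then touch again to check it stayed.

Request:
send_rows(
  increments=[
    {"dx":0,"dy":0,"dz":-0.006,"yaw":0,"claw":1},
    {"dx":0,"dy":0,"dz":-0.012,"yaw":0,"claw":1},
    {"dx":0,"dy":-0.01,"dz":-0.03,"yaw":0,"claw":1},
    {"dx":0,"dy":-0.02,"dz":-0.03,"yaw":0,"claw":1},
    {"dx":0,"dy":-0.02,"dz":-0.02,"yaw":0,"claw":1},
    {"dx":0,"dy":-0.02,"dz":-0.012,"yaw":0,"claw":1},
    {"dx":0,"dy":-0.02,"dz":-0.006,"yaw":0,"claw":1},
    {"dx":0,"dy":-0.02,"dz":-0.002,"yaw":0,"claw":1},
    {"dx":0,"dy":-0.02,"dz":0.0,"yaw":0,"claw":1},
    {"dx":0,"dy":-0.02,"dz":0.0,"yaw":0,"claw":1},
  ],
)

```text
time: 37.88
tool_pos: [0.6081, -0.0128, 0.1539]
tool_rot: [-0.0, 0.735, 0.678, -0.001]
contact_force: [-11.0, 0.3, 16.4]
gripper_width: 0.004
grasp_force: 8.3
```

Request:
send_rows(
  increments=[
    {"dx":0,"dy":0,"dz":-0.01,"yaw":0,"claw":1},
    {"dx":0,"dy":0,"dz":-0.03,"yaw":0,"claw":1},
    {"dx":0,"dy":0,"dz":-0.1,"yaw":0,"claw":1},
    {"dx":0,"dy":-0.06,"dz":-0.2,"yaw":0,"claw":1},
    {"dx":0,"dy":-0.16,"dz":-0.3,"yaw":0,"claw":1},
    {"dx":0,"dy":-0.26,"dz":-0.4,"yaw":0,"claw":1},
    {"dx":0,"dy":-0.34,"dz":-0.48,"yaw":0,"claw":1},
    {"dx":0,"dy":-0.34,"dz":-0.48,"yaw":0,"claw":1},
    {"dx":0,"dy":-0.34,"dz":-0.48,"yaw":0,"claw":1},
  ],
)

```text
time: 39.0
tool_pos: [0.439, 0.0008, 0.3907]
tool_rot: [0.001, 0.735, 0.678, 0.001]
contact_force: [-0.3, -0.0, -0.3]
gripper_width: -0.001
grasp_force: 0.0
```

```bash
python3 - <<'E'
from h import *
im,st=snap("wrist","w9.png");h=cv2.cvtColor(im,cv2.COLOR_RGB2HSV);print(st["time"],st["tool_pos"])
r=im.min(2)
for v in (40,80,120,160,200,240):
    w=np.flatnonzero((r[v]>190)&(np.arange(560)>230));c=im[v,300:420:8].mean(1).astype(int)
    print(v,w[-1] if len(w) else None, onz("wrist",w[-1],v,.07,st).round(4) if len(w) else "",c.tolist())
m=cv2.inRange(h,(22,120,120),(32,255,255));print("yellow blobs",[(cv2.boundingRect(c)) for c in cv2.findContours(m,0,1)[0] if cv2.contourArea(c)>150])
m=cv2.inRange(h,(100,100,40),(125,255,255));print("blue",[(cv2.boundingRect(c)) for c in cv2.findContours(m,0,1)[0] if cv2.contourArea(c)>300])
E
```

```text
39.0 [0.43898657 0.00075969 0.39068593]
40 380 [0.5757 0.1309 0.07  ] [188, 185, 208, 218, 195, 201, 171, 156, 114, 129, 194, 44, 32, 31, 31]
80 377 [0.5723 0.0866 0.07  ] [199, 204, 202, 176, 157, 170, 151, 108, 100, 122, 84, 49, 30, 32, 88]
120 526 [0.7613 0.0256 0.07  ] [208, 205, 209, 199, 194, 182, 180, 100, 108, 211, 42, 33, 33, 33, 94]
160 371 [ 0.5651 -0.0103  0.07  ] [188, 193, 180, 173, 198, 194, 178, 99, 31, 192, 41, 33, 31, 94, 96]
200 368 [ 0.5613 -0.0638  0.07  ] [195, 227, 157, 176, 197, 149, 163, 111, 184, 44, 33, 33, 32, 97, 96]
240 558 [ 0.8303 -0.1439  0.07  ] [122, 107, 68, 85, 150, 149, 190, 139, 214, 42, 32, 32, 99, 98, 97]
yellow blobs []
blue [(167, 222, 92, 25)]
```

Same height 10 mm further forward, so the lid is flat. The tape is covered, the pull is still at its home line, and the robot touches nothing. Handing in.

```bash
python3 -c "
from plant import manip
print(manip.job_done())"
```

```text
the job is handed in; nothing more can be done
None
```

The job is handed in at about 39 s: carton upright in the red bin, screwdriver flat in the front bay, drawer pushed past its catch, then the lid closed; the final drawer and lid states were checked by contact force and image measurements, and the verdict wasn't returned.

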